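# Strip the spindle stack into its wash places

### The arm

A 6-joint arm with a two-finger parallel gripper is mounted at the origin on the work surface. World frame = base frame: x ahead of the robot, y to its left, z up, the work surface at z = 0. Lengths are in m, angles in rad, forces in N, time in s.
With the tool pointing down it reaches from about 0.275 to 0.85 m from the base axis. Payload 5.2 kg.
Tool frame: the origin (TCP) lies at the very end of the fingers, on their centre line; the grasp point (between the pads) lies 19 mm behind it (r.grasp_offset is the distance from the TCP to the grasp point, in m); z points along the fingers, y is the line along which they close (so a half turn about z gives the same grasp; the last joint's range is limited). The gripper opens to 85 mm and grips with 20 to 120 N. Pads are 22 mm wide; open, the fingers measure 114 mm over their backs; the gripper's body (76 mm by 85 mm) begins 54 mm behind the grasp point. The pads swing forward as they close: fully open they stand 13 mm farther back than shut.
Start: joints at [1.102, 0.259, 1.535, -0, 1.348, -0.203], TCP at [0.144, 0.531, 0.231] pointing down, gripper open.
Joint ranges: [-3.14, 3.14], [-0.91, 2.08], [0.19, 2.58], [-1.22, 4.36], [0.22, 2.71], [-3.12, 3.12]. Speed limits (rad/s): [2.57, 2.57, 3.14, 3.14, 3.14, 3.14].

### API

Orientations are given as [roll, pitch, yaw] about the fixed x, y, z axes, in that order (R = Rz(yaw) Ry(pitch) Rx(roll)).
In Python, from plant import r, eyes gives the robot as it stands.
- The arm moves only by the shell command python3 -m handwheel 'ROWS' [FORCE]. ROWS is JSON, a list that holds one entry, the list of rows, each a list of 7 numbers: the finger opening in m, from 0 to 0.0854, then the shift along the tool's x, y, z in m, then the turn, a rotation vector about the tool's x, y, z in degrees. A call has 1 to 10 rows; each row is the pose to reach, as a shift and turn from the pose commanded when the call began, along the tool's axes at that moment; what a row does not reach only later rows make up. A row lasts 1/12 s, in which the tool goes at most 41.7 mm and 7.16 degrees, less where a joint would pass 70% of its speed; a pose out of reach is approached as far as the arm can. A call with a gripper value outside its range is refused whole. The fingers move at their own pace and stop on an object; FORCE is the grip in N (left out, the last holds). Time passes only in rows, so rows that repeat a pose let the fingers close. It gives the time, the measured TCP pose, the force, the opening and the grip force at its end, in the units of the state.
- r.read_state(): the state, without advancing time (a new reading comes with each control period).
- eyes.read_camera(name): name is "scene" or "side" or "wrist"; returns a dict with "image" (480x640x3 uint8, blue, green, red), "depth" (480x640 float32, m along the optical axis (not along the pixel's ray), 0 where there is no reading), "fx", "fy", "cx", "cy" (pixels), "camera_from_world" (4x4, takes a point from world to camera coordinates); the wrist camera has in their place "mount" (4x4, takes a point from camera to tool coordinates, whose origin is the TCP and whose axes are the flange's). Camera axes: x right, y up, looking along -z (the intrinsics and any distortion apply to the point x, -y, -z); pixel columns grow to the right and rows downward; lengths in m; the calibration is good to about 2 mm. A picture is of the moment at which its call begins: read the wrist's pose just before it.
- r.sign_off(): hands the job in; it is judged then, once.
The state is a dict: "clock": time; "joints": joint angles; "joint_vel": joint speeds; "effort": joint torques, N m; "tool_pos": TCP position; "tool_rot": TCP orientation; "force": force on the tool from outside, world axes, zero at the start; "wrist_torque": the same for the moment, N m; "opening": finger opening in m; "grasp_force": force on a finger pad.
Only numpy, scipy, OpenCV 4.12 (cv2) and the standard library are available. Lean on these libraries where they do the work, as an engineer would, in place of code of your own. Each camera call takes 0.05 s, during which the arm holds its last target. There are 200 camera calls.

### The job

These hub parts were strung on the spindle stand in the order they came off; take the stack apart from the top, one part at a time, for cleaning. Lay the hex nut flat in the rectangular tray, slip the plain ring down over the post with the square base, lay the notched black cup flat in the round dish, and slip the toothed cog down over the post with the round base, each the same way up as it was. Do not knock the bottle over or push it away.

Things in the scene. Friction and masses are not known exactly. Their poses are not given: they have to be found in the camera images.
- nut: Hexagonal brass nut, 28 mm across flats (32 mm across corners), 14 mm high, a solid cap nut with a flat underside and a dark round mark 12 mm across in its flat top; lies loose on top of the stack. Origin: centre of its underside, z up; the flats face its x axis and every 60 degrees from it.
- spacer: Plain smooth aluminium ring, outside 40 mm, hole 23 mm, 16 mm high; second from the top. Origin: centre of its underside, z up.
- cup: Black bearing cup with small steel notches around its side, outside 48 mm, hole 24 mm, 16 mm high; third from the top. Origin: centre of its underside, z up.
- cog: Steel sprocket with 16 teeth, bottom of the stack: a toothed disc 72 mm over the teeth (67 mm at their roots) and 4 mm thick, below a smooth round hub 46 mm across that rises to 16 mm above the underside; grip it by that hub. Hole 32 mm. Origin: centre of its underside, z up.
- stand: Fixed spindle stand carrying the stack: round steel foot 80 mm across and 4 mm thick, a 52 mm collar up to 12 mm on which the cog rests, and an upright rod 8 mm thick whose top is 58 mm above the bench, just under the nut. The stacked undersides are at 12 (cog), 28 (cup), 44 (ring) and 60 mm (nut); lift straight up. Origin: centre of its underside.
- tray: Fixed grey rectangular open tray, outside 130 mm along its x by 100 mm along its y, walls 4 mm thick and 14 mm high, inner floor 4 mm above the bench. Place for the hex nut. Origin: centre of its underside, on the bench.
- dish: Fixed round shallow steel dish, outside 112 mm at the rim, inside 98 mm at the floor, rim 12 mm high, inner floor 4 mm above the bench. Place for the black cup. Origin: centre of its underside, on the bench.
- square_post: Fixed wooden post: square base 64 mm by 64 mm by 10 mm, with an upright dowel 7 mm thick at its centre whose top is 45 mm above the bench. Place for the plain ring, which rests on the base at 10 mm with the dowel through its hole. Origin: centre of the underside, on the bench.
- round_post: Fixed steel post: round black rubber base 72 mm across and 10 mm high, with an upright pin 10 mm thick at its centre whose top is 45 mm above the bench. Place for the cog, which rests on the base at 10 mm, hub up, with the pin through its hole. Origin: centre of the underside, on the bench.
- bottle: White plastic bottle 44 mm across and 120 mm tall, standing loose on the bench; not to be knocked over or pushed away. Origin: centre of its underside.
Not all that is in view belongs to the job. Leave any turquoise look-alike of the spacer alone.

How it is judged:
By the outcome, as a careful person would: the job done as asked, in the order asked, and still so for the second after the job is handed in, with the robot touching nothing.
It also fails if it takes over 112 s, if anything falls off the work surface, if the arm or the gripper's body presses on something with over 40 N, if the wrist force passes 120 N, or if a joint passes its speed limit or range.

## Working session

There is one attempt and no reset: what is moved stays moved. The work goes in short steps, Python scripts to look and compute and a shell command to move; the robot and the scene stay as the last step left them, time stands still between calls to the robot, and variables do not carry over. Pictures are saved under pics/ and viewed, at most 14 in all, crops included, and the job is handed in when it is done.

```bash
ls; mkdir -p pics; python3 - <<'E'
from plant import r, eyes
import cv2, numpy as np
print(r.read_state())
for n in ("scene","side"):
    c=eyes.read_camera(n)
    cv2.imwrite(f"pics/{n}0.png",c["image"]); np.savez(f"{n}0.npz",**c)
    print({k:(v if not hasattr(v,'shape') or v.size<20 else v.shape) for k,v in c.items()})
E
```

```text
pics
{'clock': 0.0, 'joints': array([ 1.10222867e+00,  2.59369709e-01,  1.53605495e+00,  1.19235057e-05,
        1.34800191e+00, -2.02767239e-01]), 'joint_vel': array([-5.52560035e-05, -8.02347859e-04,  2.26737864e-03,  1.08860194e-03,
        4.52850665e-04, -1.09104255e-03]), 'effort': array([-2.02102528e-04, -4.46024108e+01, -2.90563774e+01, -5.25859705e-04,
        1.16477904e-02, -5.22566847e-05]), 'tool_pos': array([0.14419448, 0.53023048, 0.23047161]), 'tool_rot': array([-3.13979865e+00, -3.80700913e-04,  2.87578925e+00]), 'force': array([-0.42570312, -0.15382105,  0.23910175]), 'wrist_torque': array([ 0.0138849 , -0.03943079, -0.00941838]), 'grasp_force': 0.0, 'opening': 0.08532600521899958}
{'image': (480, 640, 3), 'depth': (480, 640), 'fx': 505.08434076086763, 'fy': 505.08434076086763, 'cx': 323.33635409464205, 'cy': 244.01984903160817, 'camera_from_world': array([[ 0.5756178 ,  0.817623  , -0.01252079, -0.35272715],
       [-0.69383574,  0.49645827,  0.52165232,  0.35544167],
       [ 0.43273098, -0.29158499,  0.85306629, -1.25553422],
       [ 0.        ,  0.        ,  0.        ,  1.        ]])}
{'image': (480, 640, 3), 'depth': (480, 640), 'fx': 454.92614636994637, 'fy': 454.92614636994637, 'cx': 317.13859107044243, 'cy': 240.60189251384523, 'camera_from_world': array([[-0.95114157, -0.30874986,  0.00180031,  0.57993508],
       [ 0.15457201, -0.47111416,  0.86842325, -0.14431406],
       [-0.2672774 ,  0.82627173,  0.49582035, -0.68842111],
       [ 0.        ,  0.        ,  0.        ,  1.        ]])}
```

View pics/scene0.png

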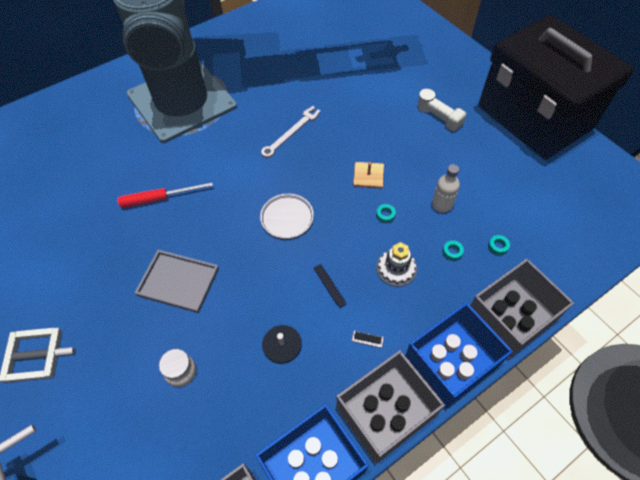

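View pics/side0.png

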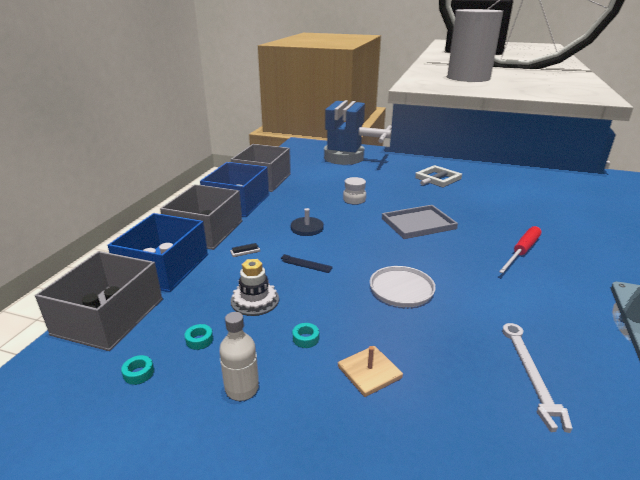

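Scene view: the stack is at (398,258), with the nut at (400,250). The square post is at (369,174), round post (281,343), dish (287,216), tray (177,280) and bottle (446,190). The turquoise rings at (386,212), (453,249) and (499,244) are look-alikes. Side view: stack (253,285), square post (370,369), round post (307,222), dish (402,286), tray (419,221), bottle (238,365).

```bash
cat > h.py <<'E'
import numpy as np, cv2
from scipy.optimize import least_squares
def K(c): return c["fx"],c["fy"],c["cx"],c["cy"]
def ray(c,uv,W=None):
    fx,fy,cx,cy=[float(v) for v in K(c)]
    T=np.linalg.inv(np.asarray(c["camera_from_world"])) if W is None else W
    uv=np.atleast_2d(uv).astype(float)
    d=np.c_[(uv[:,0]-cx)/fx,-(uv[:,1]-cy)/fy,-np.ones(len(uv))]
    return T[:3,3],d@T[:3,:3].T
def onplane(c,uv,z,W=None):
    o,d=ray(c,uv,W); return o+d*((z-o[2])/d[:,2])[:,None]
def cloud(c,W=None):
    h,w=c["depth"].shape; u,v=np.meshgrid(np.arange(w),np.arange(h))
    o,d=ray(c,np.c_[u.ravel(),v.ravel()],W); P=o+d*c["depth"].reshape(-1,1)
    P[c["depth"].ravel()==0]=np.nan
    return P.reshape(h,w,3)
def circ(P,R=None):
    p0=np.r_[P.mean(0)[:2],.03]
    f=(lambda p:np.hypot(P[:,0]-p[0],P[:,1]-p[1])-(R or p[2]))
    return least_squares(f,p0,loss='soft_l1',f_scale=.001).x
def load(n): return dict(np.load(n+".npz"))
E
python3 - <<'E'
from h import *
px={"scene":dict(stack=(398,258),sq=(369,174),rd=(281,343),dish=(287,216),tray=(177,280),bottle=(446,190),jar=(177,366),bin=(370,340)),
"side":dict(stack=(253,285),sq=(370,369),rd=(307,222),dish=(402,286),tray=(419,221),bottle=(238,365))}
for n in px:
    c=load(n+"0"); P=cloud(c)
    b=P[225:235,225:245] ; print(n,"table z",np.nanmean(b[...,2]),np.nanstd(b[...,2]),(P[...,2]==P[...,2]).mean())
    for k,(u,v) in px[n].items():
        c0=onplane(c,(u,v),0.01)[0]
        Q=P.reshape(-1,3); m=(np.hypot(Q[:,0]-c0[0],Q[:,1]-c0[1])<.075)&(Q[:,2]>.005)&(Q[:,2]<.15)
        S=Q[m]; 
        if len(S)<5: print(k,len(S));continue
        print(k,c0[:2].round(3),len(S),"mean",S.mean(0).round(4),"minmax",np.percentile(S,[2],0).round(3),np.percentile(S,[98],0).round(3))
E
```

```text
scene table z 0.0004746556107626282 0.001506425218633035 0.9960091145833333
stack [0.664 0.145] 1146 mean [0.6851 0.1219 0.0362] minmax [[0.647 0.095 0.005]] [[0.713 0.159 0.076]]
sq [0.462 0.23 ] 707 mean [0.4643 0.2267 0.0117] minmax [[0.427 0.19  0.006]] [[0.501 0.265 0.039]]
rd [ 0.678 -0.139] 1201 mean [ 0.681  -0.1399  0.0116] minmax [[ 0.648 -0.171  0.006]] [[ 0.713 -0.107  0.044]]
dish [0.45  0.021] 963 mean [0.4468 0.0227 0.0079] minmax [[ 0.397 -0.031  0.005]] [[0.503 0.073 0.014]]
tray [ 0.452 -0.235] 1559 mean [ 0.4519 -0.2363  0.0089] minmax [[ 0.384 -0.303  0.005]] [[ 0.522 -0.169  0.016]]
bottle [0.593 0.337] 878 mean [0.6202 0.2991 0.0655] minmax [[0.597 0.285 0.006]] [[0.636 0.322 0.122]]
jar [ 0.607 -0.312] 1033 mean [ 0.6244 -0.3113  0.0409] minmax [[ 0.596 -0.336  0.008]] [[ 0.644 -0.287  0.053]]
bin [ 0.767 -0.005] 842 mean [ 0.8051 -0.0081  0.0329] minmax [[ 0.742 -0.043  0.005]] [[0.84  0.03  0.077]]
side table z 0.0070236973136777875 0.006898205558613851 0.9960611979166667
stack [0.693 0.102] 1774 mean [0.6696 0.1442 0.0346] minmax [[0.641 0.113 0.005]] [[0.706 0.167 0.076]]
sq [0.459 0.231] 1827 mean [0.4591 0.2349 0.0126] minmax [[0.422 0.198 0.006]] [[0.497 0.269 0.04 ]]
rd [ 0.682 -0.15 ] 531 mean [ 0.6753 -0.1316  0.0147] minmax [[ 0.644 -0.168  0.006]] [[ 0.708 -0.103  0.046]]
dish [0.448 0.025] 1926 mean [0.4484 0.0187 0.0078] minmax [[ 0.399 -0.03   0.005]] [[0.499 0.075 0.015]]
tray [ 0.451 -0.231] 1453 mean [ 0.4512 -0.2353  0.0092] minmax [[ 0.383 -0.299  0.005]] [[ 0.519 -0.165  0.017]]
bottle [0.632 0.28 ] 2675 mean [0.6113 0.3169 0.0623] minmax [[0.591 0.252 0.007]] [[0.699 0.332 0.122]]
```

```bash
cat >> h.py <<'E'
from scipy.spatial.transform import Rotation as Ro
def delta(s,pos,yaw=None):
    R=Ro.from_euler('xyz',s["tool_rot"]); d=R.inv().apply(np.array(pos)-s["tool_pos"])*1000
    if yaw is None: return d.round(1),0
    T=Ro.from_euler('xyz',[np.pi,0,yaw]); return d.round(1),np.degrees((R.inv()*T).as_rotvec()).round(2)
def wristW(s,c):
    T=np.eye(4); T[:3,:3]=Ro.from_euler('xyz',s["tool_rot"]).as_matrix(); T[:3,3]=s["tool_pos"]
    return T@np.asarray(c["mount"])
E
python3 -m handwheel '[[[0.0854,-0.04,-0.016,0,0,0,0],[0.0854,-0.08,-0.032,0,0,0,0],[0.0854,-0.12,-0.047,0,0,0,0],[0.0854,-0.155,-0.061,0,0,0,0],[0.0854,-0.19,-0.075,0,0,0,0],[0.0854,-0.225,-0.089,0,0,0,0],[0.0854,-0.26,-0.103,0,0,0,0],[0.0854,-0.29,-0.115,0,0,0,0],[0.0854,-0.31,-0.123,0,0,0,0],[0.0854,-0.31,-0.123,0,0,0,0]]]'
python3 -m handwheel '[[[0.0854,-0.04,-0.016,0,0,0,0],[0.0854,-0.08,-0.032,0,0,0,0],[0.0854,-0.12,-0.047,0,0,0,0],[0.0854,-0.155,-0.061,0,0,0,0],[0.0854,-0.19,-0.075,0,0,0,0],[0.0854,-0.225,-0.089,0,0,0,0],[0.0854,-0.26,-0.103,0,0,0,0],[0.0854,-0.29,-0.115,0,0,0,0],[0.0854,-0.309,-0.122,0,0,0,0],[0.0854,-0.309,-0.122,0,0,0,0]]]'
python3 - <<'E'
from plant import r,eyes
from h import *
s=r.read_state(); c=eyes.read_camera("wrist"); cv2.imwrite("pics/w1.png",c["image"])
np.savez("w1.npz",**c,tool_pos=s["tool_pos"],tool_rot=s["tool_rot"])
print(c["mount"].round(4),c["fx"],r.grasp_offset); print(s["clock"],s["joints"].round(3),delta(s,(.677,.131,.23),None))
W=wristW(s,c); Wi=np.linalg.inv(W); print(W.round(3))
for z in (.074,.012): 
  p=(Wi@np.r_[.677,.131,z,1]); print(c["fx"]*p[0]/-p[2]+c["cx"],c["cy"]-c["fy"]*p[1]/-p[2])
E
```

```text
clock: 0.93
tool_pos: [0.4146, 0.3278, 0.2308]
tool_rot: [-3.14, 0.001, 2.871]
force: [-0.0, 0.0, -0.0]
opening: 0.0853
grasp_force: 0.0
clock: 1.77
tool_pos: [0.6799, 0.1287, 0.2295]
tool_rot: [-3.14, -0.0, 2.872]
force: [-1.3, -0.4, -0.0]
opening: 0.0851
grasp_force: 0.0
[[ 1.000e-04  9.579e-01  2.870e-01  7.310e-02]
 [ 1.000e+00 -0.000e+00 -1.000e-04 -1.000e-04]
 [-1.000e-04  2.870e-01 -9.579e-01 -1.441e-01]
 [ 0.000e+00  0.000e+00  0.000e+00  1.000e+00]] 376.3921999371396 0.0187
1.7667 [ 2.700e-02  5.200e-01  1.150e+00 -1.000e-03  1.473e+00 -1.275e+00] (array([ 3.4,  1.4, -0.5]), 0)
[[ 0.266 -0.924 -0.276  0.609]
 [ 0.964  0.255  0.077  0.148]
 [-0.001 -0.287  0.958  0.374]
 [ 0.     0.     0.     1.   ]]
323.0109687129249 219.53612245533165
322.74044000984367 205.09375932407417
```

View w1.

View pics/w1.png

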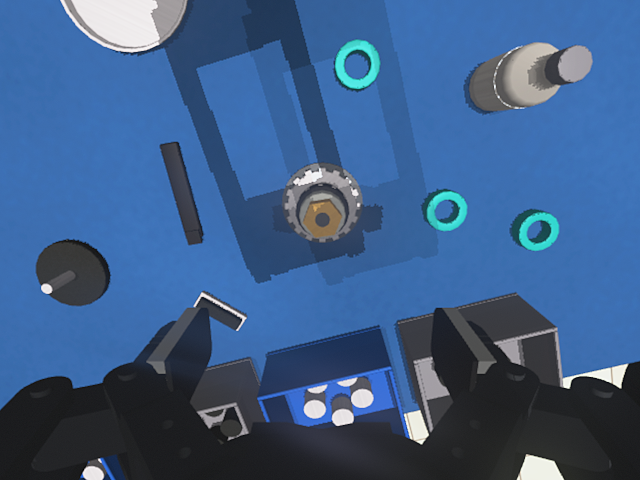

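Wrist view: the nut's hex top is at about (322,218) on the white ring, above the cog teeth (322,203). The round post's pin tip is at (46,289) and its base at (73,272). The bottle is well clear at upper right. Next I measure the nut's centre and yaw.

```bash
python3 - <<'E'
from h import *
c=load("w1"); W=wristW(c,c); P=cloud(c,W)
hsv=cv2.cvtColor(c["image"],cv2.COLOR_BGR2HSV)
o=cv2.inRange(hsv,(8,80,60),(35,255,255)); o[:150]=0;o[260:]=0;o[:,:280]=0;o[:,370:]=0
z=P[...,2]; m=((o>0)&(z>.070)&(z<.078)).astype(np.uint8)*255
m=cv2.morphologyEx(m,cv2.MORPH_CLOSE,np.ones((5,5)))
print("orange",(o>0).sum(),"top",(m>0).sum(),"z",np.nanmedian(z[m>0]))
C=max(cv2.findContours(m,0,2)[0],key=cv2.contourArea); h=cv2.convexHull(C)
mm=cv2.moments(h); cc=(mm['m10']/mm['m00'],mm['m01']/mm['m00']); print("px",cc,"world",onplane(c,cc,.074,W))
Q=onplane(c,h[:,0],.074,W)[:,:2]; ctr=onplane(c,cc,.074,W)[0,:2]
A=np.radians(np.arange(0,60,1)); wd=[]
for a in A: 
    t=sum(np.ptp(Q@np.array([np.cos(a+k*np.pi/3),np.sin(a+k*np.pi/3)])) for k in range(3))/3; wd.append(t)
wd=np.array(wd)*1000; print("flats angle",wd.argmin(),wd.min().round(1),"corner",wd.argmax(),wd.max().round(1))
img=c["image"][160:260,270:375].copy(); cv2.drawContours(img,[C-[270,160]],-1,(0,255,0),1)
cv2.imwrite("pics/nut.png",cv2.resize(img,None,fx=5,fy=5,interpolation=0))
# cog / stack
S=P.reshape(-1,3)
for n,p,a,b,R in (("cogdisc",(.677,.131),.010,.018,.05),("ringtop",(.677,.131),.056,.063,.03),("rdbase",(.678,-.137),.007,.013,.045),("rdpin",(.678,-.137),.041,.048,.02),("bottle",(.613,.308),.05,.13,.05)):
    q=S[(np.hypot(S[:,0]-p[0],S[:,1]-p[1])<R)&(S[:,2]>a)&(S[:,2]<b)]
    if len(q)>5:
        (x,y),rad=cv2.minEnclosingCircle(q[:,:2].astype(np.float32)*1000); print(n,len(q),q.mean(0).round(4),x,y,rad)
E
```

```text
orange 826 top 817 z 0.07474888526265228
px (322.00890258517376, 218.66615305598356) world [[0.676082   0.13040464 0.074     ]]
flats angle 53 27.9 corner 23 31.3
cogdisc 1429 [0.6696 0.132  0.017 ] 676.8567504882812 129.92469787597656 36.25998306274414
ringtop 576 [0.6706 0.1312 0.0606] 676.5213623046875 129.8670196533203 19.993648529052734
rdbase 3216 [ 0.6765 -0.136   0.0114] 678.7925415039062 -139.0915985107422 36.72172546386719
rdpin 132 [ 0.6779 -0.1386  0.0454] 678.238037109375 -140.13706970214844 6.008830547332764
bottle 4816 [0.6126 0.2993 0.0914] 613.0010986328125 306.947509765625 22.30921745300293
```

View pics/nut.png

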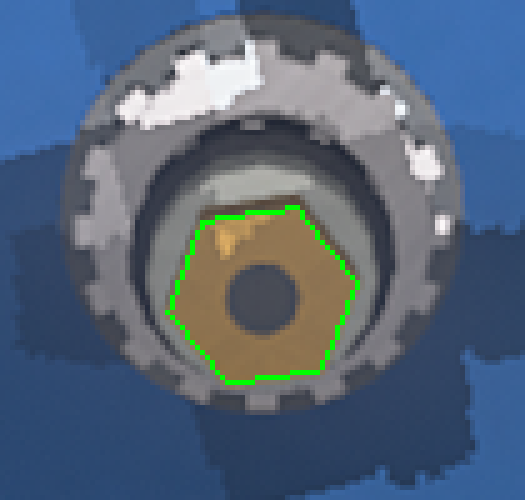

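The crop shows the hex contour fitting the nut's top cleanly, 27.9 mm across flats, with the mark at its centre. The nut is at (0.676, 0.1304) with flats at 53°. I turn the tool +21.6° and descend.

```bash

python3 -m handwheel '[[[0.05,0.004,0.0006,0.02,0,0,6],[0.05,0.004,0.0006,0.045,0,0,12],[0.05,0.004,0.0006,0.07,0,0,18],[0.05,0.004,0.0006,0.095,0,0,21.6],[0.05,0.004,0.0006,0.115,0,0,21.6],[0.05,0.004,0.0006,0.13,0,0,21.6],[0.05,0.004,0.0006,0.135,0,0,21.6],[0.05,0.004,0.0006,0.135,0,0,21.6]]]' 40
python3 - <<'E'
from plant import r
from h import *
s=r.read_state(); print(delta(s,(.6762,.1303,.062),np.radians(143)))
E
```

```text
clock: 2.48
tool_pos: [0.6715, 0.1346, 0.0946]
tool_rot: [-3.139, -0.003, 2.5]
force: [0.8, -0.1, 0.7]
opening: 0.0501
grasp_force: 0.0
(array([-6.4, -0.6, 32.6]), array([-0.13, -0.2 ,  0.24]))
```

```bash

python3 -m handwheel '[[[0.05,-0.003,-0.0003,0.008,0,0,0],[0.05,-0.005,-0.0005,0.014,0,0,0],[0.05,-0.0055,-0.0005,0.018,0,0,0],[0.05,-0.0055,-0.0005,0.018,0,0,0],[0.05,-0.0055,-0.0005,0.018,0,0,0]]]'
python3 - <<'E'
from plant import r,eyes
from h import *
s=r.read_state(); print(s["joint_vel"].round(3),delta(s,(.6762,.1303,.062),np.radians(143)))
c=eyes.read_camera("wrist"); cv2.imwrite("pics/w2.png",c["image"])
np.savez("w2.npz",**c,tool_pos=s["tool_pos"],tool_rot=s["tool_rot"])
E
```

```text
clock: 2.9
tool_pos: [0.6778, 0.1295, 0.0784]
tool_rot: [-3.142, -0.0, 2.499]
force: [-0.1, 0.1, 0.1]
opening: 0.05
grasp_force: 0.0
[ 0.003 -0.008 -0.006  0.001 -0.    -0.001] (array([ 1.8, -0.3, 16.4]), array([-0.  , -0.  ,  0.15]))
```

View pics/w2.png

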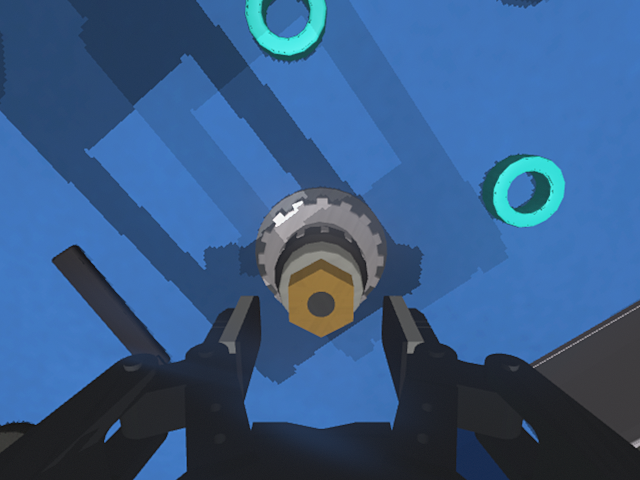

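The nut (321,303) sits between the pads (250 and 395) with two flats parallel to them. I descend and close.

```bash

python3 -m handwheel '[[[0.05,0.0018,-0.0003,0.007,0,0,0],[0.05,0.0018,-0.0003,0.013,0,0,0],[0.05,0.0018,-0.0003,0.0164,0,0,0],[0.05,0.0018,-0.0003,0.0164,0,0,0],[0.02,0.0018,-0.0003,0.0164,0,0,0],[0.02,0.0018,-0.0003,0.0164,0,0,0],[0.02,0.0018,-0.0003,0.0164,0,0,0],[0.02,0.0018,-0.0003,0.0164,0,0,0],[0.02,0.0018,-0.0003,0.0164,0,0,0],[0.02,0.0018,-0.0003,0.0164,0,0,0]]]' 40
```

```text
clock: 3.78
tool_pos: [0.6762, 0.1305, 0.0621]
tool_rot: [3.141, 0.0, 2.499]
force: [0.3, -0.5, -0.2]
opening: 0.027
grasp_force: 41.0
```

```bash

python3 -m handwheel '[[[0.02,0,0,-0.015,0,0,0],[0.02,0,0,-0.045,0,0,0],[0.02,0,-0.005,-0.075,0,0,0],[0.02,-0.003,-0.03,-0.09,0,0,0],[0.02,-0.006,-0.065,-0.095,0,0,0],[0.02,-0.009,-0.1,-0.095,0,0,0],[0.02,-0.012,-0.135,-0.095,0,0,0],[0.02,-0.016,-0.17,-0.095,0,0,0],[0.02,-0.019,-0.205,-0.095,0,0,0],[0.02,-0.022,-0.24,-0.095,0,0,0]]]'
python3 -m handwheel '[[[0.02,-0.003,-0.035,0,0,0,0],[0.02,-0.006,-0.07,0,0,0,0],[0.02,-0.009,-0.105,0,0,0,0],[0.02,-0.012,-0.135,0,0,0,0],[0.02,-0.015,-0.16,0.00,0,0,0],[0.02,-0.017,-0.178,0.01,0,0,0],[0.02,-0.017,-0.186,0.02,0,0,0],[0.02,-0.017,-0.186,0.02,0,0,0],[0.02,-0.017,-0.186,0.02,0,0,0],[0.02,-0.017,-0.186,0.02,0,0,0]]]'
python3 - <<'E'
from plant import r,eyes
from h import *
s=r.read_state(); print(delta(s,(.452,-.234,.007),np.radians(143.2)))
c=eyes.read_camera("wrist"); cv2.imwrite("pics/w3.png",c["image"])
np.savez("w3.npz",**c,tool_pos=s["tool_pos"],tool_rot=s["tool_rot"])
W=wristW(s,c); S=cloud(c,W).reshape(-1,3)
q=S[(np.hypot(S[:,0]-.452,S[:,1]+.234)<.1)&(S[:,2]>.01)&(S[:,2]<.018)]; print(len(q),cv2.minAreaRect((q[:,:2]*1000).astype(np.float32)))
E
```

```text
clock: 4.62
tool_pos: [0.5489, -0.076, 0.1571]
tool_rot: [3.141, 0.001, 2.499]
force: [0.4, -1.0, 0.2]
opening: 0.027
grasp_force: 41.0
clock: 5.45
tool_pos: [0.4525, -0.2329, 0.1369]
tool_rot: [3.141, -0.0, 2.499]
force: [0.1, -0.3, -0.5]
opening: 0.0267
grasp_force: 41.0
(array([ -0.3,  -1.2, 129.9]), array([ 0.03, -0.02,  0.01]))
3459 ((451.77581787109375, -235.98434448242188), (130.67068481445312, 100.421875), 38.41504669189453)
```

View pics/w3.png

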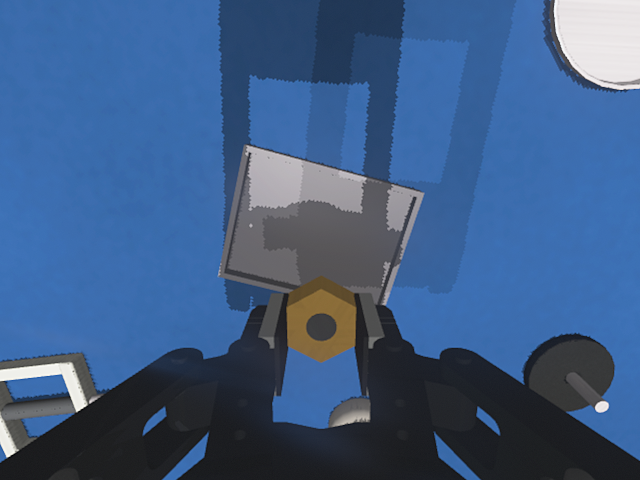

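The nut is held at (322,325) over the tray (320,230), with the tray centred under it. I lower and release, opening only to 45 mm.

```bash

python3 -m handwheel '[[[0.02,-0.001,-0.0025,0.02,0,0,0],[0.02,-0.001,-0.0025,0.05,0,0,0],[0.02,-0.001,-0.0025,0.08,0,0,0],[0.02,-0.001,-0.0025,0.105,0,0,0],[0.02,-0.001,-0.0025,0.12,0,0,0],[0.02,-0.001,-0.0025,0.126,0,0,0],[0.02,-0.001,-0.0025,0.1285,0,0,0],[0.02,-0.001,-0.0025,0.13,0,0,0],[0.02,-0.001,-0.0025,0.13,0,0,0],[0.02,-0.001,-0.0025,0.13,0,0,0]]]'
python3 -m handwheel '[[[0.045,0,0,0,0,0,0],[0.045,0,0,0,0,0,0],[0.045,0,0,0,0,0,0],[0.045,0,0,0,0,0,0],[0.045,0,0,-0.01,0,0,0],[0.045,0,0,-0.03,0,0,0],[0.05,0,0,-0.06,0,0,0],[0.055,0,0,-0.09,0,0,0],[0.055,0,0,-0.12,0,0,0],[0.055,0,0,-0.13,0,0,0]]]'
python3 - <<'E'
from plant import r,eyes
from h import *
s=r.read_state(); print(delta(s,(.6767,.130,.13),np.radians(143.2)))
c=eyes.read_camera("wrist"); cv2.imwrite("pics/w4.png",c["image"])
W=wristW(s,c); P=cloud(c,W); hsv=cv2.cvtColor(c["image"],cv2.COLOR_BGR2HSV)
m=(cv2.inRange(hsv,(8,80,60),(35,255,255))>0)&(P[...,2]>.014)&(P[...,2]<.03)
q=P[m]; print(len(q),q.mean(0),np.median(q[:,2]),np.ptp(q,0))
E
```

```text
clock: 6.33
tool_pos: [0.4522, -0.237, 0.0081]
tool_rot: [-3.141, 0.002, 2.499]
force: [-1.2, -0.0, 0.3]
opening: 0.0266
grasp_force: 41.0
clock: 7.17
tool_pos: [0.4531, -0.238, 0.1421]
tool_rot: [-3.141, 0.007, 2.499]
force: [-0.2, -0.4, 0.5]
opening: 0.0549
grasp_force: 0.0
(array([ 41.7, 428.6,  11.6]), array([-0.02,  0.43, -0.03]))
1033 [ 0.45191388 -0.23703962  0.01934648] 0.0193746492439571 [0.02909569 0.03118226 0.00703011]
```

The nut lies flat in the tray at (0.452, −0.237), top at about 19 mm. Next is the ring.

```bash

python3 -m handwheel '[[[0.056,0.003,0.035,0,0,0,0],[0.056,0.006,0.07,0,0,0,0],[0.056,0.01,0.105,0,0,0,0],[0.056,0.014,0.14,0,0,0,0],[0.056,0.017,0.175,0,0,0,0],[0.056,0.02,0.21,0,0,0,0],[0.056,0.024,0.245,0,0,0,0],[0.056,0.027,0.28,0,0,0,0],[0.056,0.03,0.315,0,0,0,0],[0.056,0.034,0.35,0,0,0,0]]]'
python3 -m handwheel '[[[0.056,0.003,0.03,0,0,0,0],[0.056,0.006,0.055,0,0,0,0],[0.056,0.0075,0.072,0,0,0,0],[0.056,0.008,0.078,0,0,0,0],[0.056,0.008,0.078,0.005,0,0,0],[0.056,0.008,0.078,0.01,0,0,0],[0.056,0.008,0.078,0.01,0,0,0],[0.056,0.008,0.078,0.01,0,0,0]]]'
cat > look.py <<'E'
from plant import r,eyes
from h import *
import sys
n=sys.argv[1]; s=r.read_state(); c=eyes.read_camera("wrist"); cv2.imwrite(f"pics/{n}.png",c["image"])
np.savez(n+".npz",**c,tool_pos=s["tool_pos"],tool_rot=s["tool_rot"])
print("t",s["clock"],"vel",abs(s["joint_vel"]).max().round(3),"pos",s["tool_pos"].round(4),"yaw",np.degrees(s["tool_rot"][2]).round(1))
W=wristW(s,c); S=cloud(c,W).reshape(-1,3)
for a in sys.argv[2:]:
    x,y,z0,z1,R=map(float,a.split(","))
    q=S[(np.hypot(S[:,0]-x,S[:,1]-y)<R)&(S[:,2]>z0)&(S[:,2]<z1)]
    if len(q)>5:
        (u,v),rad=cv2.minEnclosingCircle((q[:,:2]*1000).astype(np.float32)); print(a,len(q),"mean",q.mean(0).round(4),"circle",round(u,1),round(v,1),round(rad,1))
    else: print(a,"none")
E
python3 look.py w5 .6767,.130,.055,.065,.03 .6767,.130,.040,.047,.03 .6767,.130,.012,.020,.045
python3 -c "
from plant import r
from h import *
print(delta(r.read_state(),(.6767,.130,.0455),np.radians(143.2)))"
```

```text
clock: 8.05
tool_pos: [0.6338, 0.0657, 0.1355]
tool_rot: [-3.14, -0.002, 2.499]
force: [0.2, -0.6, 0.2]
opening: 0.056
grasp_force: 0.0
clock: 8.72
tool_pos: [0.6732, 0.1298, 0.126]
tool_rot: [-3.14, -0.002, 2.497]
force: [0.7, 0.1, -0.0]
opening: 0.0561
grasp_force: 0.0
t 8.7167 vel 0.017 pos [0.6732 0.1298 0.126 ] yaw 143.1
.6767,.130,.055,.065,.03 2562 mean [0.6756 0.1306 0.0604] circle 676.3 129.9 20.0
.6767,.130,.040,.047,.03 1118 mean [0.668  0.1358 0.0443] circle 676.5 130.1 24.4
.6767,.130,.012,.020,.045 3069 mean [0.6672 0.1365 0.0169] circle 676.5 129.7 36.3
(array([-2.5,  1.9, 81.1]), array([-0.05, -0.04, -0.12]))
```

View pics/w5.png

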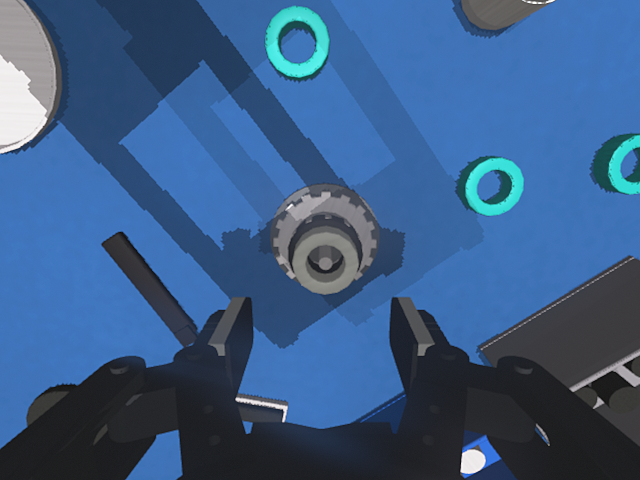

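The grey-white ring at (325,262), with the rod in its hole, is the one to take. The turquoise rings at (297,43), (490,185) and (630,165) are look-alikes lying on the bench. Ring centre is (0.6764, 0.130).

```bash

python3 -m handwheel '[[[0.056,-0.0025,0.0015,0.02,0,0,0],[0.056,-0.0025,0.0015,0.045,0,0,0],[0.056,-0.0025,0.0015,0.062,0,0,0],[0.056,-0.0025,0.0015,0.071,0,0,0],[0.056,-0.0025,0.0015,0.075,0,0,0],[0.056,-0.0025,0.0015,0.075,0,0,0],[0.056,-0.0025,0.0015,0.075,0,0,0]]]'
python3 -c "
from plant import r
from h import *
print(delta(r.read_state(),(.6765,.130,.0455),np.radians(143.2)))"
```

```text
clock: 9.35
tool_pos: [0.6779, 0.1307, 0.053]
tool_rot: [3.141, 0.001, 2.498]
force: [1.5, -0.5, 0.6]
opening: 0.0556
grasp_force: 0.0
(array([ 0.7, -1.4,  7.5]), array([ 0.06,  0.07, -0.05]))
```

```bash

python3 -m handwheel '[[[0.056,0.0007,-0.001,0.004,0,0,0],[0.056,0.0007,-0.001,0.007,0,0,0],[0.056,0.0007,-0.001,0.0072,0,0,0],[0.03,0.0007,-0.001,0.0072,0,0,0],[0.03,0.0007,-0.001,0.0072,0,0,0],[0.03,0.0007,-0.001,0.0072,0,0,0],[0.03,0.0007,-0.001,0.0072,0,0,0],[0.03,0.0007,-0.001,0.0072,0,0,0],[0.03,0.0007,-0.001,0.0072,0,0,0],[0.03,0.0007,-0.001,0.0072,0,0,0]]]' 40
```

```text
clock: 10.18
tool_pos: [0.6761, 0.1306, 0.0449]
tool_rot: [3.141, 0.0, 2.499]
force: [-0.0, -1.5, 3.1]
opening: 0.0391
grasp_force: 40.0
```

```bash

python3 -m handwheel '[[[0.03,0,0,-0.01,0,0,0],[0.03,0,0,-0.03,0,0,0],[0.03,0,0,-0.055,0,0,0],[0.03,0,0,-0.075,0,0,0],[0.03,0.015,-0.003,-0.085,0,0,0],[0.03,0.045,-0.009,-0.085,0,0,0],[0.03,0.08,-0.017,-0.085,0,0,0],[0.03,0.115,-0.024,-0.085,0,0,0],[0.03,0.15,-0.031,-0.085,0,0,0],[0.03,0.18,-0.038,-0.085,0,0,0]]]'
python3 -m handwheel '[[[0.03,0.025,-0.005,0,0,0,0],[0.03,0.042,-0.009,0,0,0,0],[0.03,0.05,-0.0105,0,0,0,0],[0.03,0.052,-0.0105,0,0,0,0],[0.03,0.052,-0.0105,0,0,0,0],[0.03,0.052,-0.0105,0,0,0,0],[0.03,0.052,-0.0105,0,0,0,0],[0.03,0.052,-0.0105,0,0,0,0]]]'
python3 look.py w6 .4615,.2305,.007,.013,.055 .4615,.2305,.035,.048,.03
python3 - <<'E'
from plant import r
from h import *
print(delta(r.read_state(),(.4615,.2305,.0115),np.radians(143.2)))
c=load("w6"); S=cloud(c,wristW(c,c)).reshape(-1,3)
q=S[(np.hypot(S[:,0]-.4615,S[:,1]-.2305)<.055)&(S[:,2]>.007)&(S[:,2]<.013)]; print(cv2.minAreaRect((q[:,:2]*1000).astype(np.float32)))
E
```

```text
clock: 11.02
tool_pos: [0.5069, 0.2089, 0.1301]
tool_rot: [3.141, -0.0, 2.499]
force: [0.2, 0.9, -0.0]
opening: 0.0388
grasp_force: 40.3
clock: 11.68
tool_pos: [0.4622, 0.2304, 0.1296]
tool_rot: [3.141, 0.0, 2.498]
force: [0.8, -0.3, -0.4]
opening: 0.0388
grasp_force: 40.3
t 11.6833 vel 0.006 pos [0.4622 0.2304 0.1296] yaw 143.1
.4615,.2305,.007,.013,.055 6937 mean [0.4579 0.2297 0.0115] circle 460.0 228.3 44.1
.4615,.2305,.035,.048,.03 143 mean [0.4594 0.2286 0.0444] circle 460.0 228.1 3.6
(array([  0.5,  -0.2, 118. ]), array([-0.  ,  0.  , -0.09]))
((460.0970764160156, 228.0536651611328), (64.19934844970703, 64.15839385986328), 49.20458221435547)
```

View pics/w6.png

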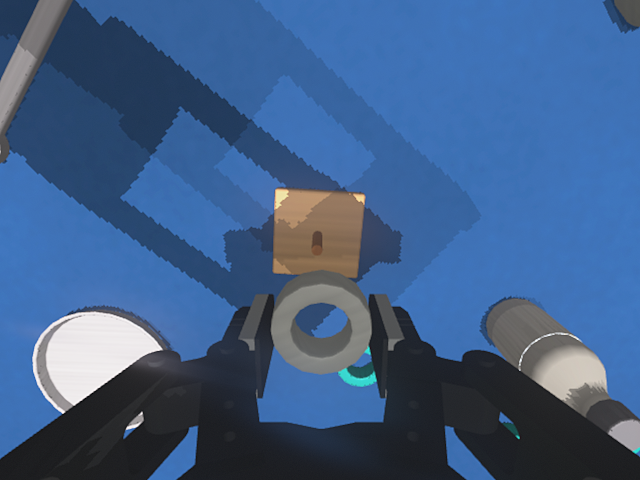

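The ring is held level at (320,322). The dowel tip at (317,243) gives a post centre of (0.460, 0.228), and the base is square-on beneath. I lower the ring over it.

```bash

python3 -m handwheel '[[[0.03,0.0003,-0.003,0.015,0,0,0],[0.03,0.0003,-0.003,0.035,0,0,0],[0.03,0.0003,-0.003,0.055,0,0,0],[0.03,0.0003,-0.003,0.075,0,0,0],[0.03,0.0003,-0.003,0.093,0,0,0],[0.03,0.0003,-0.003,0.105,0,0,0],[0.03,0.0003,-0.003,0.112,0,0,0],[0.03,0.0003,-0.003,0.116,0,0,0],[0.03,0.0003,-0.003,0.1175,0,0,0],[0.03,0.0003,-0.003,0.1175,0,0,0]]]'
python3 -m handwheel '[[[0.055,0,0,0,0,0,0],[0.055,0,0,0,0,0,0],[0.055,0,0,0,0,0,0],[0.055,0,0,0,0,0,0],[0.055,0,0,-0.01,0,0,0],[0.055,0,0,-0.03,0,0,0],[0.06,0,0,-0.06,0,0,0],[0.06,0,0,-0.09,0,0,0],[0.06,0,0,-0.115,0,0,0],[0.06,0,0,-0.115,0,0,0]]]'
python3 look.py w7 .460,.228,.020,.032,.03 .460,.228,.038,.048,.03
python3 -c "
from plant import r
from h import *
print(delta(r.read_state(),(.6765,.130,.13),np.radians(143.2)))"
```

```text
clock: 12.57
tool_pos: [0.4596, 0.2286, 0.0124]
tool_rot: [3.141, 0.0, 2.499]
force: [-0.5, 0.5, -0.1]
opening: 0.0385
grasp_force: 40.3
clock: 13.4
tool_pos: [0.4626, 0.2296, 0.1334]
tool_rot: [3.133, 0.007, 2.499]
force: [0.5, 0.0, 0.4]
opening: 0.0599
grasp_force: 0.0
t 13.4 vel 0.085 pos [0.4626 0.2296 0.1334] yaw 143.2
.460,.228,.020,.032,.03 1834 mean [0.4593 0.2286 0.0269] circle 460.1 227.8 20.1
.460,.228,.038,.048,.03 126 mean [0.4595 0.2286 0.0452] circle 460.1 228.0 3.8
(array([-231.7,   49.4,    2.4]), array([ 0.33,  0.27, -0.02]))
```

The ring is seated, centred on the dowel with its top at about 26 mm. Now the cup.

```bash

python3 -m handwheel '[[[0.064,-0.03,0.006,0,0,0,0],[0.064,-0.065,0.014,0,0,0,0],[0.064,-0.1,0.022,0,0,0,0],[0.064,-0.135,0.03,0,0,0,0],[0.064,-0.17,0.037,0,0,0,0],[0.064,-0.2,0.044,0,0,0,0],[0.064,-0.22,0.048,0.005,0,0,0],[0.064,-0.23,0.051,0.01,0,0,0],[0.064,-0.232,0.051,0.015,0,0,0],[0.064,-0.232,0.051,0.015,0,0,0]]]'
python3 -m handwheel '[[[0.064,0,0,0,0,0,0],[0.064,0,0,0,0,0,0],[0.064,0,0,0,0,0,0]]]'
python3 look.py w8 .6767,.130,.040,.048,.03 .6767,.130,.012,.020,.045
python3 -c "
from plant import r
from h import *
print(delta(r.read_state(),(.6765,.130,.029),np.radians(143.2)))"
```

```text
clock: 14.28
tool_pos: [0.6737, 0.1303, 0.1096]
tool_rot: [-3.139, -0.004, 2.498]
force: [-0.9, -0.8, 0.0]
opening: 0.064
grasp_force: 0.0
clock: 14.53
tool_pos: [0.6746, 0.1314, 0.1128]
tool_rot: [3.141, 0.0, 2.5]
force: [0.4, 0.8, -0.3]
opening: 0.0643
grasp_force: 0.0
t 14.5333 vel 0.008 pos [0.6746 0.1314 0.1128] yaw 143.2
.6767,.130,.040,.048,.03 3770 mean [0.6754 0.1308 0.0448] circle 676.5 129.9 24.6
.6767,.130,.012,.020,.045 3586 mean [0.6679 0.1362 0.0168] circle 676.5 129.9 36.3
(array([-2., -0., 84.]), array([0.02, 0.02, 0.03]))
```

View pics/w8.png

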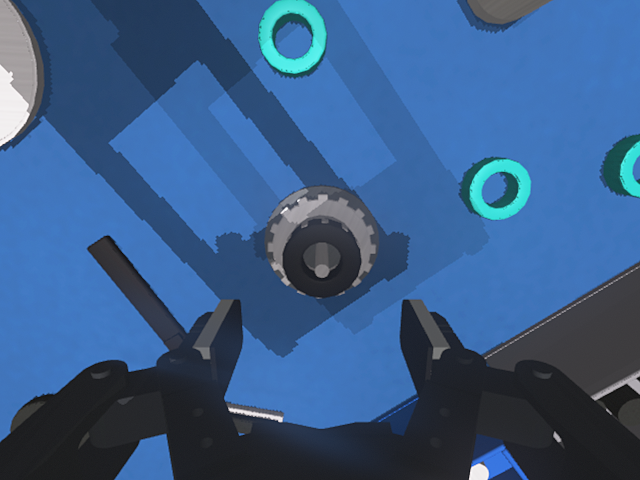

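The black cup is at (322,258), centre (0.6765, 0.130), on top of the cog. I descend and grip.

```bash

python3 -m handwheel '[[[0.064,-0.002,0,0.015,0,0,0],[0.064,-0.002,0,0.038,0,0,0],[0.064,-0.002,0,0.058,0,0,0],[0.064,-0.002,0,0.07,0,0,0],[0.064,-0.002,0,0.078,0,0,0],[0.064,-0.002,0,0.082,0,0,0],[0.064,-0.002,0,0.0835,0,0,0],[0.064,-0.002,0,0.0835,0,0,0],[0.064,-0.002,0,0.0835,0,0,0]]]'
python3 -m handwheel '[[[0.04,0,0,0,0,0,0],[0.04,0,0,0,0,0,0],[0.04,0,0,0,0,0,0],[0.04,0,0,0,0,0,0],[0.04,0,0,0,0,0,0],[0.04,0,0,0,0,0,0],[0.04,0,0,0,0,0,0]]]' 40
python3 -c "
from plant import r
from h import *
print(delta(r.read_state(),(.4495,.0215,.12),np.radians(143.2)))"
```

```text
clock: 15.33
tool_pos: [0.6778, 0.1292, 0.0299]
tool_rot: [3.14, 0.002, 2.499]
force: [-0.3, 0.4, -0.6]
opening: 0.064
grasp_force: 0.0
clock: 15.92
tool_pos: [0.6777, 0.129, 0.03]
tool_rot: [3.141, 0.002, 2.499]
force: [-1.4, -1.6, 5.7]
opening: 0.0468
grasp_force: 40.4
(array([ 118.1, -222.7,  -90.4]), array([ 0.05,  0.09, -0.03]))
```

```bash

python3 -m handwheel '[[[0.04,0,0,-0.01,0,0,0],[0.04,0,0,-0.03,0,0,0],[0.04,0,0,-0.055,0,0,0],[0.04,0,0,-0.075,0,0,0],[0.04,0.007,-0.013,-0.085,0,0,0],[0.04,0.02,-0.04,-0.09,0,0,0],[0.04,0.037,-0.07,-0.09,0,0,0],[0.04,0.053,-0.1,-0.09,0,0,0],[0.04,0.069,-0.13,-0.09,0,0,0],[0.04,0.085,-0.16,-0.09,0,0,0]]]'
python3 -m handwheel '[[[0.04,0.013,-0.026,0,0,0,0],[0.04,0.024,-0.047,0,0,0,0],[0.04,0.031,-0.059,0,0,0,0],[0.04,0.033,-0.0625,0,0,0,0],[0.04,0.033,-0.0625,0,0,0,0],[0.04,0.033,-0.0625,0,0,0,0],[0.04,0.033,-0.0625,0,0,0,0],[0.04,0.033,-0.0625,0,0,0,0]]]'
python3 look.py w9 .4495,.0215,.0095,.016,.065 .4495,.0215,.002,.008,.055
python3 -c "
from plant import r
from h import *
print(delta(r.read_state(),(.4495,.0215,.0065),np.radians(143.2)))"
```

```text
clock: 16.75
tool_pos: [0.5115, 0.0518, 0.119]
tool_rot: [3.141, 0.0, 2.499]
force: [0.7, -0.2, -1.3]
opening: 0.0467
grasp_force: 41.3
clock: 17.42
tool_pos: [0.4503, 0.0221, 0.1188]
tool_rot: [3.141, 0.0, 2.499]
force: [-1.1, 0.3, -0.4]
opening: 0.0469
grasp_force: 41.3
t 17.4167 vel 0.006 pos [0.4503 0.0221 0.1188] yaw 143.2
.4495,.0215,.0095,.016,.065 2672 mean [0.4428 0.0235 0.0127] circle 448.8 20.0 55.7
.4495,.0215,.002,.008,.055 12532 mean [0.4404 0.0259 0.0057] circle 448.5 22.5 54.0
(array([ 1.000e-01, -8.000e-01,  1.122e+02]), array([0.01, 0.01, 0.01]))
```

View pics/w9.png

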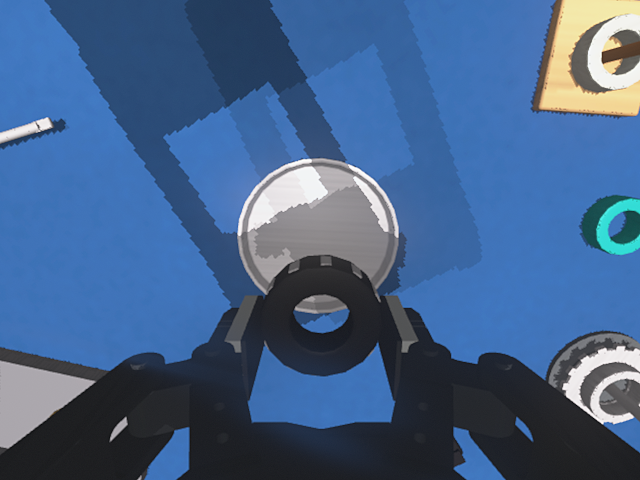

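The cup is held level at (322,315) over the dish (318,237), whose rim centre is (0.449, 0.020). At lower right (620,395) the cog stands alone on the stand. I lower and release.

```bash

python3 -m handwheel '[[[0.04,0,-0.0025,0.015,0,0,0],[0.04,0,-0.0025,0.035,0,0,0],[0.04,0,-0.0025,0.06,0,0,0],[0.04,0,-0.0025,0.08,0,0,0],[0.04,0,-0.0025,0.095,0,0,0],[0.04,0,-0.0025,0.104,0,0,0],[0.04,0,-0.0025,0.109,0,0,0],[0.04,0,-0.0025,0.1115,0,0,0],[0.04,0,-0.0025,0.1123,0,0,0],[0.04,0,-0.0025,0.1123,0,0,0]]]'
python3 -m handwheel '[[[0.058,0,0,0,0,0,0],[0.058,0,0,0,0,0,0],[0.058,0,0,0,0,0,0],[0.058,0,0,0,0,0,0],[0.058,0,0,-0.01,0,0,0],[0.058,0,0,-0.03,0,0,0],[0.064,0,0,-0.055,0,0,0],[0.064,0,0,-0.08,0,0,0],[0.064,0,0,-0.1,0,0,0],[0.064,0,0,-0.1,0,0,0]]]'
python3 look.py w10 .449,.020,.017,.025,.035
python3 -c "
from plant import r
from h import *
print(delta(r.read_state(),(.6765,.130,.11),np.radians(143.2)))"
```

```text
clock: 18.3
tool_pos: [0.4482, 0.0198, 0.0069]
tool_rot: [3.141, 0.001, 2.499]
force: [-0.3, 0.7, -1.0]
opening: 0.0468
grasp_force: 41.3
clock: 19.13
tool_pos: [0.4505, 0.0193, 0.1103]
tool_rot: [3.138, 0.007, 2.499]
force: [0.4, -0.6, 0.1]
opening: 0.0641
grasp_force: 0.0
t 19.1333 vel 0.08 pos [0.4505 0.0193 0.1103] yaw 143.2
.449,.020,.017,.025,.035 3159 mean [0.446  0.0211 0.0211] circle 447.0 20.4 24.5
(array([-115.4,  224.6,   -0.4]), array([ 0.13,  0.29, -0.03]))
```

The cup lies flat in the dish (top about 20 mm, centre (0.447, 0.020)). Now the cog.

```bash

python3 -m handwheel '[[[0.064,-0.015,0.03,0,0,0,0],[0.064,-0.032,0.062,0,0,0,0],[0.064,-0.049,0.094,0,0,0,0],[0.064,-0.066,0.126,0,0,0,0],[0.064,-0.083,0.158,0,0,0,0],[0.064,-0.1,0.19,0,0,0,0],[0.064,-0.11,0.212,0,0,0,0],[0.064,-0.115,0.222,0,0,0,0],[0.064,-0.1165,0.2245,0.005,0,0,0],[0.064,-0.1165,0.2245,0.005,0,0,0]]]'
python3 -m handwheel '[[[0.064,0,0,0,0,0,0],[0.064,0,0,0,0,0,0],[0.064,0,0,0,0,0,0]]]'
python3 look.py w11 .6767,.130,.025,.032,.03 .6767,.130,.012,.020,.045
python3 -c "
from plant import r
from h import *
print(delta(r.read_state(),(.6765,.130,.0165),np.radians(143.2)))"
```

```text
clock: 20.02
tool_pos: [0.6745, 0.1298, 0.0983]
tool_rot: [-3.139, -0.003, 2.499]
force: [-1.3, -0.0, -0.4]
opening: 0.0642
grasp_force: 0.0
clock: 20.27
tool_pos: [0.6747, 0.1291, 0.1014]
tool_rot: [-3.141, -0.0, 2.498]
force: [0.6, 0.3, -0.9]
opening: 0.0641
grasp_force: 0.0
t 20.2667 vel 0.009 pos [0.6747 0.1291 0.1014] yaw 143.1
.6767,.130,.025,.032,.03 2275 mean [0.6753 0.1308 0.0289] circle 676.2 130.2 22.8
.6767,.130,.012,.020,.045 5876 mean [0.6737 0.1319 0.0165] circle 676.6 130.0 36.3
(array([-0.7,  1.6, 85.3]), array([-0.01,  0.  , -0.06]))
```

View pics/w11.png

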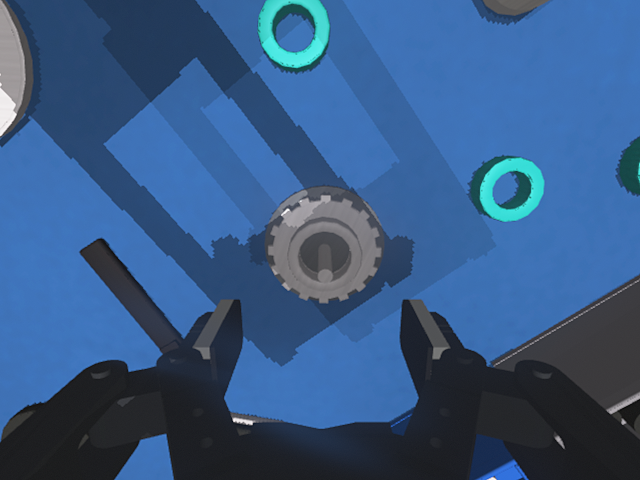

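The cog is at (324,245), hub centre (0.6764, 0.130), with the rod free inside. I descend onto the hub.

```bash

python3 -m handwheel '[[[0.064,-0.0007,0.0013,0.015,0,0,0],[0.064,-0.0007,0.0013,0.038,0,0,0],[0.064,-0.0007,0.0013,0.058,0,0,0],[0.064,-0.0007,0.0013,0.07,0,0,0],[0.064,-0.0007,0.0013,0.078,0,0,0],[0.064,-0.0007,0.0013,0.0825,0,0,0],[0.064,-0.0007,0.0013,0.0845,0,0,0],[0.064,-0.0007,0.0013,0.0845,0,0,0],[0.064,-0.0007,0.0013,0.0845,0,0,0]]]'
python3 -m handwheel '[[[0.038,0,0,0,0,0,0],[0.038,0,0,0,0,0,0],[0.038,0,0,0,0,0,0],[0.038,0,0,0,0,0,0],[0.038,0,0,0,0,0,0],[0.038,0,0,0,0,0,0],[0.038,0,0,0,0,0,0]]]' 60
python3 -c "
from plant import r
from h import *
print(delta(r.read_state(),(.6785,-.1395,.11),np.radians(143.2)))"
```

```text
clock: 21.07
tool_pos: [0.6776, 0.1303, 0.018]
tool_rot: [3.141, 0.001, 2.499]
force: [-0.4, 0.4, -0.2]
opening: 0.0636
grasp_force: 0.0
clock: 21.65
tool_pos: [0.6783, 0.131, 0.0187]
tool_rot: [3.139, 0.002, 2.499]
force: [0.8, 2.1, 5.5]
opening: 0.0431
grasp_force: 60.2
(array([-162.5, -216.1,  -91.5]), array([ 0.16,  0.13, -0.02]))
```

```bash

python3 -m handwheel '[[[0.038,0,0,-0.005,0,0,0],[0.038,0,0,-0.015,0,0,0],[0.038,0,0,-0.03,0,0,0],[0.038,0,0,-0.05,0,0,0],[0.038,0,0,-0.07,0,0,0],[0.038,0,0,-0.085,0,0,0],[0.038,0,0,-0.092,0,0,0],[0.038,0,0,-0.092,0,0,0],[0.038,0,0,-0.092,0,0,0]]]'
python3 look.py w12 .6767,.130,.008,.016,.03
python3 -c "
from plant import r
from h import *
print(delta(r.read_state(),(.6785,-.1395,.11),np.radians(143.2)))"
```

```text
clock: 22.4
tool_pos: [0.6766, 0.1302, 0.1088]
tool_rot: [-3.141, -0.0, 2.499]
force: [-1.0, 0.1, -2.5]
opening: 0.0435
grasp_force: 61.1
t 22.4 vel 0.022 pos [0.6766 0.1302 0.1088] yaw 143.2
.6767,.130,.008,.016,.03 1288 mean [0.663  0.1404 0.0134] circle 670.8 133.1 25.0
(array([-163.6, -214.4,   -2.1]), array([-0.07, -0.08, -0.03]))
```

View pics/w12.png

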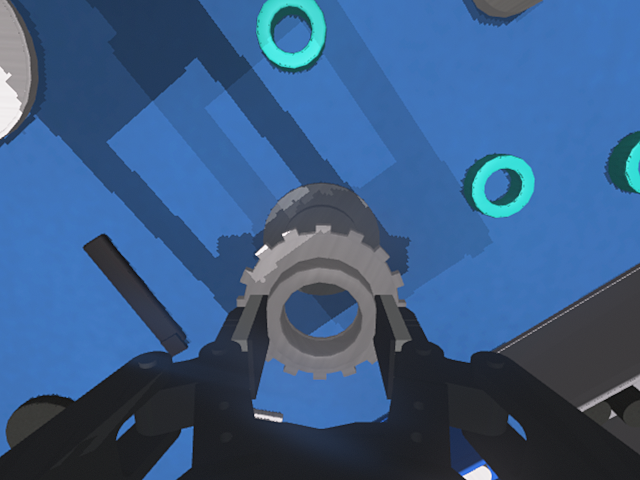

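The cog is held level at (322,310), clear of the rod. I carry it to the round post.

```bash

python3 -m handwheel '[[[0.038,-0.01,-0.013,0,0,0,0],[0.038,-0.027,-0.035,0,0,0,0],[0.038,-0.045,-0.059,0,0,0,0],[0.038,-0.064,-0.084,0,0,0,0],[0.038,-0.083,-0.109,0,0,0,0],[0.038,-0.102,-0.134,0,0,0,0],[0.038,-0.121,-0.159,0,0,0,0],[0.038,-0.139,-0.182,0,0,0,0],[0.038,-0.153,-0.2,0,0,0,0],[0.038,-0.161,-0.211,0,0,0,0]]]'
python3 -m handwheel '[[[0.038,-0.0026,-0.0034,0,0,0,0],[0.038,-0.0026,-0.0034,0,0,0,0],[0.038,-0.0026,-0.0034,0,0,0,0],[0.038,-0.0026,-0.0034,0,0,0,0]]]'
python3 look.py w13 .6785,-.1395,.007,.013,.045 .6785,-.1395,.041,.048,.02
python3 - <<'E'
from plant import r
from h import *
print(delta(r.read_state(),(.6785,-.1395,.0165),np.radians(143.2)))
# cog in hand: teeth disc seen from wrist
c=load("w13"); S=cloud(c,wristW(c,c)).reshape(-1,3)
t=c["tool_pos"]; q=S[(np.hypot(S[:,0]-t[0],S[:,1]-t[1])<.045)&(S[:,2]>.095)&(S[:,2]<.111)]
print(len(q),q.mean(0),cv2.minEnclosingCircle((q[:,:2]*1000).astype(np.float32)))
E
```

```text
clock: 23.28
tool_pos: [0.6781, -0.139, 0.1073]
tool_rot: [-3.14, -0.002, 2.496]
force: [0.4, 0.6, -1.5]
opening: 0.0433
grasp_force: 61.1
clock: 23.62
tool_pos: [0.6792, -0.1376, 0.1087]
tool_rot: [3.141, -0.001, 2.5]
force: [0.2, 0.0, -0.7]
opening: 0.0428
grasp_force: 61.1
t 23.6167 vel 0.008 pos [ 0.6792 -0.1376  0.1087] yaw 143.3
.6785,-.1395,.007,.013,.045 3571 mean [ 0.6654 -0.1314  0.0115] circle 677.8 -140.0 35.9
.6785,-.1395,.041,.048,.02 none
(array([-0.6, -2.1, 92.3]), array([ 0.01, -0.04,  0.08]))
7700 [ 0.66975006 -0.1309051   0.10700435] ((678.7057495117188, -137.4698028564453), 36.46468734741211)
```

View pics/w13.png

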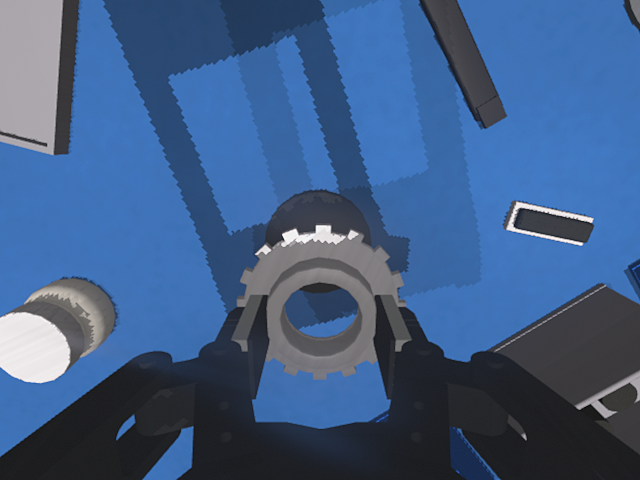

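The cog in hand is centred at (0.6787, −0.1375) and the round base (320,240) at (0.678, −0.140). I correct 2 mm and lower.

```bash

python3 -m handwheel '[[[0.038,-0.0008,-0.0022,0.012,0,0,0],[0.038,-0.0008,-0.0022,0.03,0,0,0],[0.038,-0.0008,-0.0022,0.047,0,0,0],[0.038,-0.0008,-0.0022,0.062,0,0,0],[0.038,-0.0008,-0.0022,0.075,0,0,0],[0.038,-0.0008,-0.0022,0.083,0,0,0],[0.038,-0.0008,-0.0022,0.088,0,0,0],[0.038,-0.0008,-0.0022,0.0905,0,0,0],[0.038,-0.0008,-0.0022,0.0915,0,0,0],[0.038,-0.0008,-0.0022,0.0915,0,0,0]]]'
python3 -m handwheel '[[[0.06,0,0,0,0,0,0],[0.06,0,0,0,0,0,0],[0.06,0,0,0,0,0,0],[0.06,0,0,0,0,0,0],[0.06,0,0,-0.008,0,0,0],[0.06,0,0,-0.025,0,0,0],[0.06,0,0,-0.055,0,0,0],[0.06,0,0,-0.085,0,0,0],[0.06,0,0,-0.115,0,0,0],[0.06,0,0,-0.14,0,0,0]]]'
python3 -m handwheel '[[[0.06,0,0,0,0,0,0],[0.06,0,0,0,0,0,0],[0.06,0,0,0,0,0,0]]]'
python3 look.py w14 .678,-.1398,.023,.031,.03 .678,-.1398,.010,.02,.045 .678,-.1398,.042,.049,.015
python3 - <<'E'
from plant import eyes
from h import *
S=eyes.read_camera("scene"); cv2.imwrite("pics/end.png",S["image"]); P=cloud(S).reshape(-1,3)
q=P[(np.hypot(P[:,0]-.613,P[:,1]-.307)<.05)&(P[:,2]>.05)&(P[:,2]<.13)]; print("bottle",len(q),q.mean(0),q[:,2].max())
E
```

```text
clock: 24.5
tool_pos: [0.6791, -0.1417, 0.0179]
tool_rot: [3.141, 0.001, 2.499]
force: [-0.0, -0.1, -0.2]
opening: 0.0429
grasp_force: 61.1
clock: 25.33
tool_pos: [0.6791, -0.1418, 0.1608]
tool_rot: [3.141, 0.003, 2.499]
force: [-0.1, -0.4, -0.1]
opening: 0.0601
grasp_force: 0.0
clock: 25.58
tool_pos: [0.6783, -0.1415, 0.1575]
tool_rot: [-3.142, -0.0, 2.499]
force: [-0.8, -0.5, -0.2]
opening: 0.06
grasp_force: 0.0
t 25.5833 vel 0.025 pos [ 0.6783 -0.1415  0.1575] yaw 143.2
.678,-.1398,.023,.031,.03 1511 mean [ 0.6778 -0.1412  0.027 ] circle 678.6 -141.7 23.0
.678,-.1398,.010,.02,.045 4507 mean [ 0.6756 -0.1386  0.0143] circle 678.8 -141.0 37.1
.678,-.1398,.042,.049,.015 176 mean [ 0.6775 -0.1396  0.0463] circle 677.9 -139.8 5.1
bottle 579 [0.61954167 0.30002398 0.08541096] 0.123872251576301
```

View pics/end.png

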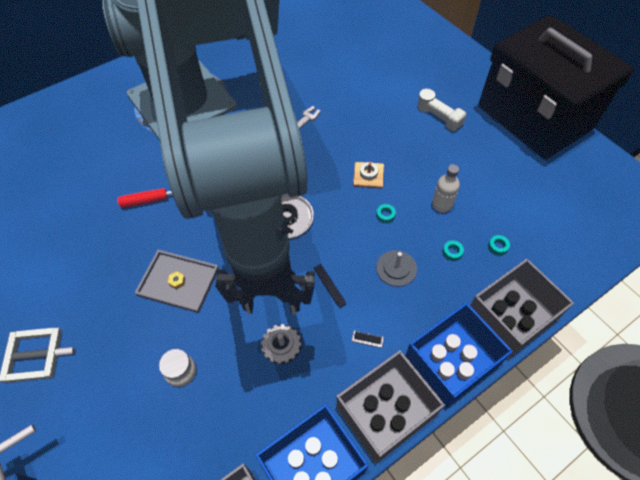

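The nut (176,280) is in the tray, the ring (369,171) on the square post, the cup (290,215) in the dish and the cog (281,343) on the round post. The bottle (446,190) is upright and unmoved, and the gripper is clear of everything.

```bash
python3 -c "
from plant import r
print(r.sign_off())"
```

```text
the job is handed in; nothing more can be done
None
```

I took the stack apart from the top and handed the job in at about 26 s: the nut is in the tray, the ring on the square post, the cup in the dish and the cog on the round post, all the same way up, with the bottle still standing where it was.

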